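Mount a felt wheel on the quarter-turn polishing spindle

TASK

Mount the off-white felt wheel on the little green polishing machine: slip the wheel over the spindle onto the spring plate, then the metal clamp flange on top of it, wide side down, and last the black cap with the red wing. Rest the cap on the spindle's brass cross head and turn it gently until the slot under it drops over the head, push it down against the spring and give it a quarter turn, so that it stays locked, spring compressed, when you let go. Feel your way and never lean hard on the machine, and leave the other things in the tray where they are.

Things in the scene. Friction and masses are not known exactly. Their poses are not given: they have to be found in the camera images.
- polisher: Small green polishing machine fixed in the tray, housing 116 x 104 x 50 mm high, knob and red switch on its front (its -x side). Origin: centre of its underside, z up; the spindle stands upright on the z axis. The machine bears 60 N at most, spring and spindle together: no harder pushing or wrenching.
- seat (a point): Point on the spindle's axis at the top of the round spring plate (42 mm across) with the plate up, 72 mm above the tray; axes as the machine's. The wheel lies on this plate. Above it the spindle is a 22 mm round shaft up to 17 mm (chamfered), then a thin 5 mm neck, then a brass cross head from 26 to 33 mm. The layers slip over head and shaft.
- head_top (a point): Point on the spindle's axis at the top of the cross head (33 mm above the seat), axes as the machine's. The head is a brass bar 22 mm long, 6 mm wide and 7 mm high, its top edges chamfered 1 mm. The spindle is locked; the bar's long side stands at an angle that is not measured, between -0.75 and +0.75 rad from the machine's x axis seen from above: see it or feel for it.
- spring_plate (a joint): How far the spring plate is pushed down, in m: 0 up, 0.008 on its stop. The spring pushes up with 6 N at 0 and 1.5 N more for each mm (18 N at the stop); the weight of the stack alone does not move it.
- wheel_center (a point): Felt polishing wheel, hard, off-white ring 58 mm across and 12 mm thick with a 24 mm bore, lying flat; about 60 g. The point is its centre (half-way up).
- flange_center (a point): Aluminium clamp flange, lying with its wide side down: a disc 44 mm across and 5 mm thick with a hub 32 mm across and 10 mm high on top, 24 mm bore right through; about 90 g. The point is on its axis half-way up (7.5 mm above its underside). It goes on wide side down.
- cap_center (a point): Black knurled cap 40 mm across with a red wing on top, standing wing up; 38 mm high in all; about 90 g. The point is on its axis half-way up (19 mm above its underside). The wing is a bar along x, 36 mm long and 12 mm thick (in y), from 20.5 to 38 mm above the underside. It may be gripped by the wing and turned.
- cap_foot (a point): Centre of the cap's underside, a plate 4 mm thick with a slot 8 x 28 mm along x (under the wing) for the cross head and a cavity above it in which the head can turn. Resting on the head out of line it is 33 mm above the seat; in line it drops to 27 mm, on the flange. It turns once pushed down to 21.5 mm or less (14 N; 18 N at the stop, 19 mm).
- cap_groove (a point): Same point and axes as cap_foot. Inside, across the slot (along y), the plate has a groove 2 mm deep and 11 mm wide. A quarter turn (1.57 rad) either way, pushed down, brings the head over it; there is no end stop. Let go, the spring lifts the cap until the head sits in the groove, the cap's underside 24 mm above the seat and the spring plate 3 mm down.
- flux_bottle: White bottle with a red top, 36 mm across, 75 mm high; bystander. Origin: centre of its underside.
- wax_tin: Dark round tin 50 mm across, 30 mm high; bystander. Origin: centre of its underside.
- spare_felt: Brown felt disc 50 mm across, 9 mm thick, without a bore; bystander. Origin: centre of its underside.
- patina_bottle: Brown bottle with a dark top, 36 mm across, 60 mm high; bystander. Origin: centre of its underside.
- bench_pin: Fixed wooden bench pin with a red clamp that juts out from the bench over the back of the tray, from 85 to 245 mm above the tray: its front edge is at about x = 0.56, from y = 0 to y = -0.16. Keep arm and gripper clear of it. (Origin: inside it; not needed.)

How it is judged:
By the outcome, as a careful person would: the job done as asked, in the order asked, and still so for the second after the job is handed in, with the robot touching nothing.
It also fails if it takes over 72 s, if anything falls off the work surface, if the arm or the gripper's body presses on something with over 40 N, if the wrist force passes 120 N, or if a joint passes its speed limit or range.

ROBOT

A 6-joint arm with a two-finger parallel gripper is mounted at the origin on a cart in front of the work surface, level with it; the furniture and walls round the work are solid. World frame = base frame: x ahead of the robot, y to its left, z up, the work surface at z = 0. Lengths are in m, angles in rad, forces in N, time in s.
With the tool pointing down it reaches from about 0.25 to 0.775 m from the base axis. Payload 4 kg.
Tool frame: the origin (TCP) lies between the finger pads; the fingertips stand 14 mm ahead of it and the grasp point (between the pads) lies 5 mm behind it (tip_reach is the distance from the TCP to the fingertips, in m); z points along the fingers, y is the line along which they close (so a half turn about z gives the same grasp; the last joint's range is limited). The gripper opens to 94 mm and grips with 3 to 60 N. Pads are 16 mm wide; open, the fingers measure 119 mm over their backs; the gripper's body (75 mm by 177 mm) begins 78 mm behind the grasp point.
Start: joints at [-1.338, 0.087, 1.371, -0, 1.684, -0.103], TCP at [0.181, -0.519, 0.22] pointing down, gripper open.
Joint ranges: [-3.1, 3.1], [-0.76, 2.03], [0.27, 2.55], [-1.08, 4.22], [0.17, 2.65], [-2.57, 2.57]. Speed limits (rad/s): [2.79, 2.79, 3.14, 3.14, 3.14, 3.14].

INTERFACE

Orientations are given as [roll, pitch, yaw] about the fixed x, y, z axes, in that order (R = Rz(yaw) Ry(pitch) Rx(roll)).
In Python, from bench import * gives the robot as it stands. The module is installed in compiled form; this text tells all that it offers.
- The arm moves only by the tool servo_tool, never from a script. Its argument "targets" is a list of rows, each a list of 4 numbers: the shift along the tool's x, y, z in cm, then the turn about the tool's z in degrees. A call has 1 to 8 rows; each row is the pose to reach, as a shift and turn from the pose commanded when the call began, along the tool's axes at that moment; what a row does not reach only later rows make up. A row lasts 1/8 s, in which the tool goes at most 62.5 mm and 10.7 degrees, less where a joint would pass 70% of its speed; a pose out of reach is approached as far as the arm can. A call with a gripper value outside its range is refused whole. "claw" is the closure in counts, from 0 (fully open) to 255 (shut), set as the call begins (left out, the last holds). The fingers move at their own pace and stop on an object; the grip force is fixed at half the most. Time passes only in rows, so rows that repeat a pose let the fingers close. It gives the time, the measured TCP pose, the force, the opening and the grip force at its end, in the units of the state.
- get_obs(): the state, without advancing time (a new reading comes with each control period).
- snapshot(name): name is "side" or "top" or "wrist"; returns the picture (420x560x3 uint8, blue, green, red); there is no depth.
- camera_model(name): a dict with "camera_matrix" (3x3 intrinsics, pixels), "camera_from_world" (4x4, takes a point from world to camera coordinates). Camera axes: x right, y up, looking along -z (the intrinsics and any distortion apply to the point x, -y, -z); pixel columns grow to the right and rows downward; lengths in m; the calibration is good to about 2 mm. A picture is of the moment at which its call begins: read the wrist's pose just before it. camera_model takes no time and is no camera call; for the wrist camera it gives the pose at the moment of the call.
- close_job(): hands the job in; it is judged then, once.
The state is a dict: "time": time; "joint_positions": joint angles; "qvel": joint speeds; "joint_torque": joint torques, N m; "tool_pos": TCP position; "ee_rot": TCP orientation; "wrist_force": force on the tool from outside, world axes, zero at the start; "wrist_torque": the same for the moment, N m; "width": finger opening in m; "finger_force": force on a finger pad.
Only numpy, scipy, OpenCV 4.12 (cv2) and the standard library are available. Lean on these libraries where they do the work, as an engineer would, in place of code of your own. Each camera call takes 0.05 s, during which the arm holds its last target. There are 200 camera calls.

## Working session

There is one attempt and no reset: what is moved stays moved. The work goes in short steps, Python scripts to look and compute and a tool call to move; the robot and the scene stay as the last step left them, time stands still between calls to the robot, and variables do not carry over. Pictures are saved under pics/ and viewed, at most 10 in all, crops included, and the job is handed in when it is done.

Besides the shell and the picture viewer there is one more tool, called by a JSON object that holds its "op" and its "data", one argument or row to a line. servo_tool: Moves the arm, as the interface text tells. Its arguments: {"type":"object","properties":{"targets":{"type":"array"},"claw":{"type":"number"}},"required":["targets"]}

```bash
mkdir -p pics; cat > h.py <<'E'
from bench import *
import numpy as np, cv2
def ray(name,u,v,z,m=None):
    m=m or camera_model(name);K=np.array(m["camera_matrix"]);T=np.array(m["camera_from_world"])
    d=np.linalg.inv(K)@[u,v,1];d=np.array([d[0],-d[1],-d[2]])
    R=T[:3,:3];c=-R.T@T[:3,3];w=R.T@d
    return c+w*(z-c[2])/w[2]
def proj(name,p,m=None):
    m=m or camera_model(name);K=np.array(m["camera_matrix"]);T=np.array(m["camera_from_world"])
    q=T[:3,:3]@p+T[:3,3];q=K@[q[0],-q[1],-q[2]];return q[:2]/q[2]
E
python3 - <<'E'
from h import *
o=get_obs();print(o)
for n in("top","side"):
    im=snapshot(n);cv2.imwrite(f"pics/{n}0.png",im);m=camera_model(n);print(n,m)
E
```

```text
{'time': 0.0, 'joint_positions': array([-1.33811104e+00,  8.79228815e-02,  1.37227262e+00, -1.63296370e-05,
        1.68359392e+00, -1.03090190e-01]), 'qvel': array([ 0.00026058, -0.00054229,  0.00028261, -0.00071855, -0.00052524,
       -0.00275395]), 'joint_torque': array([-8.39736167e-04, -3.40187466e+01, -3.02423036e+01,  7.17013003e-02,
        3.31327273e-02, -1.77503907e-04]), 'tool_pos': array([ 0.18109856, -0.51876874,  0.21831239]), 'ee_rot': array([-3.13940587e+00, -2.09921019e-04,  3.35773423e-01]), 'wrist_force': array([-0.1166182 , -0.14025816, -0.014555  ]), 'wrist_torque': array([-0.00618935,  0.016277  ,  0.01046257]), 'finger_force': 0.0, 'width': 0.093947720498436}
top {'camera_matrix': array([[461.13554704,   0.        , 281.80460485],
       [  0.        , 461.13554704, 207.71834132],
       [  0.        ,   0.        ,   1.        ]]), 'camera_from_world': array([[-0.05388288, -0.99854019, -0.00375799, -0.01006508],
       [ 0.96979519, -0.05322762,  0.23804222, -0.56792451],
       [-0.23789476,  0.00918192,  0.97124754, -0.79226128],
       [ 0.        ,  0.        ,  0.        ,  1.        ]])}
side {'camera_matrix': array([[454.05121708,   0.        , 285.93759276],
       [  0.        , 454.05121708, 208.21874825],
       [  0.        ,   0.        ,   1.        ]]), 'camera_from_world': array([[-0.9238434 , -0.38212567,  0.0222113 ,  0.47275766],
       [ 0.16158158, -0.33672719,  0.92763473, -0.18639226],
       [-0.34699389,  0.86057816,  0.37282766, -0.76701223],
       [ 0.        ,  0.        ,  0.        ,  1.        ]])}
```

View pics/top0.png

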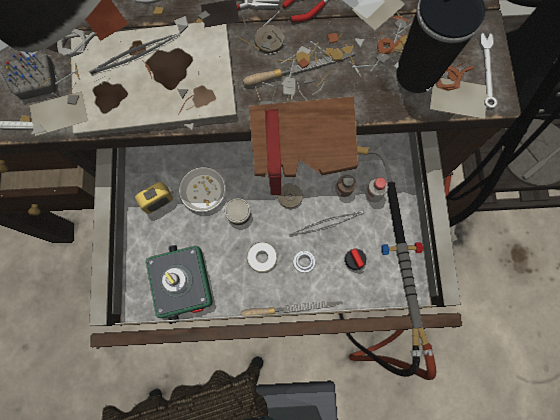

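View pics/side0.png

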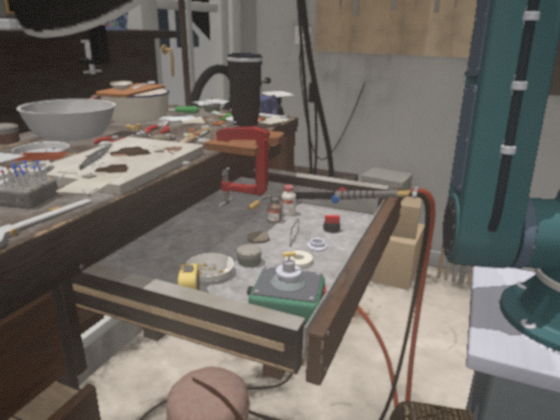

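The top view shows the polisher at about (180,281), wheel (262,257), flange (304,261) and cap with red wing (355,259). I'll enlarge that strip and compute rough positions.

```bash
python3 - <<'E'
from h import *
im=cv2.imread("pics/top0.png")
a=cv2.resize(im[235:325,140:240],None,fx=4,fy=4,interpolation=cv2.INTER_CUBIC)
b=cv2.resize(im[235:325,240:340],None,fx=4,fy=4,interpolation=cv2.INTER_CUBIC)
cv2.imwrite("pics/crop.png",np.hstack([a,b]))
# cap wing red
hsv=cv2.cvtColor(im,cv2.COLOR_BGR2HSV)
def cen(mask,x0,x1,y0,y1):
    s=np.zeros_like(mask);s[y0:y1,x0:x1]=mask[y0:y1,x0:x1];n,l,st,c=cv2.connectedComponentsWithStats(s)
    k=1+np.argmax(st[1:,4]);pts=np.argwhere(l==k)[:,::-1].astype(np.float32);return c[k],st[k],pts
red=cv2.inRange(hsv,(0,120,80),(12,255,255))|cv2.inRange(hsv,(170,120,80),(180,255,255))
c,st,pts=cen(red,335,375,240,280);print("wing",c,st,cv2.minAreaRect(pts),ray("top",*c,.035))
P=np.array([ray("top",*p,.036)[:2] for p in pts]);P-=P.mean(0);w,v=np.linalg.eigh(P.T@P);print("wing yaw",np.arctan2(v[1,1],v[0,1]))
wh=cv2.inRange(hsv,(0,0,190),(180,60,255))
for n,x0,x1,z in(("wheel",240,282,.012),("flange",285,322,.010)):
    c,st,pts=cen(wh,x0,x1,235,285);h=cv2.convexHull(pts);e=cv2.fitEllipse(h);print(n,c,st,e,ray("top",*e[0],z))
m=camera_model("top")
for z,u,v in((.105,174,280),):print("head",ray("top",u,v,z))
E
```

```text
wing [357.07438017 257.43801653] [351 249  13  18 121] ((357.20001220703125, 257.4000244140625), (18.782970428466797, 6.260989665985107), 63.43495178222656) [ 0.47032278 -0.17809866  0.035     ]
wing yaw -2.756252635851892
wheel [261.58235294 256.54509804] [248 243  28  28 510] ((261.5317077636719, 256.47406005859375), (28.103408813476562, 28.456724166870117), 50.61871337890625) [0.48515625 0.00314335 0.012     ]
flange [303.47976879 260.86127168] [293 251  22  21 173] ((303.7512512207031, 261.12969970703125), (21.060117721557617, 21.40131378173828), 134.7994384765625) [ 0.47190648 -0.07826528  0.01      ]
head [0.43990017 0.15157252 0.105     ]
```

View pics/crop.png

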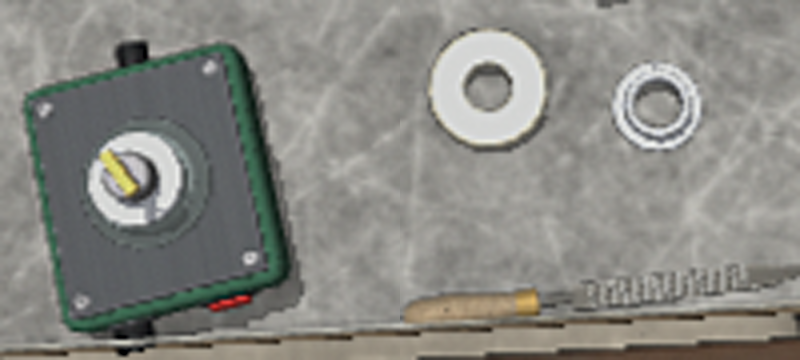

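The crop shows the machine rotated a little, brass bar from (105,155) to (133,190) in the crop, and the wheel and flange bores clear. Next I'll measure the head, then move over the wheel.

```bash
cat >> h.py <<'E'
def blob(mask,x0,x1,y0,y1):
    s=np.zeros_like(mask);s[y0:y1,x0:x1]=mask[y0:y1,x0:x1];n,l,st,c=cv2.connectedComponentsWithStats(s)
    k=1+np.argmax(st[1:,4]);return c[k],st[k],np.argwhere(l==k)[:,::-1].astype(np.float32)
def axis(name,pts,z,m=None):
    P=np.array([ray(name,*p,z,m)[:2] for p in pts]);c=P.mean(0);w,v=np.linalg.eigh((P-c).T@(P-c));a=np.arctan2(v[1,1],v[0,1]);return c,(a+np.pi/2)%np.pi-np.pi/2,len(pts)
def togo(p,yaw):
    "tool-axis shift (cm) from the measured pose to p, and turn (deg) to yaw"
    o=get_obs();y=o["ee_rot"][2];d=np.array(p)-o["tool_pos"]
    dy=(yaw-y+np.pi)%(2*np.pi)-np.pi
    return np.round([100*(d[0]*np.cos(y)+d[1]*np.sin(y)),100*(d[0]*np.sin(y)-d[1]*np.cos(y)),-100*d[2],-np.degrees(dy)],2)
E
python3 - <<'E'
from h import *
im=cv2.imread("pics/top0.png");hsv=cv2.cvtColor(im,cv2.COLOR_BGR2HSV)
ye=cv2.inRange(hsv,(20,100,100),(35,255,255));c,st,pts=blob(ye,155,190,265,295);print("head",c,st,axis("top",pts,.105))
a=[ray("top",140+u/4,235+v/4,.05) for u,v in((30,90),(240,45),(285,275),(75,330))];print(np.round(a,3),np.mean(a,0))
print("flange",ray("top",303.75,261.13,.005))
m=camera_model("wrist");T=np.array(m["camera_from_world"]);print(-T[:3,:3].T@T[:3,3],T[:3,:3],m["camera_matrix"][0][0])
print(togo([.45,-.0,.22],0.0))
E
```

```text
head [169.55  277.825] [165 273  10  11  40] (array([0.44404429, 0.15924575]), np.float64(0.651963629807863), 40)
[[0.49  0.214 0.05 ]
 [0.505 0.116 0.05 ]
 [0.399 0.097 0.05 ]
 [0.38  0.192 0.05 ]] [0.44330084 0.15440233 0.05      ]
flange [ 0.47252166 -0.07851575  0.005     ]
[ 0.24276182 -0.49750784  0.38465927] [[ 0.3309662  -0.94363988 -0.00227065]
 [ 0.91873858  0.32277978 -0.22744811]
 [ 0.21536202  0.07319151  0.97378756]] 318.59541061362296
[ 42.48 -40.12  -0.16  19.24]
```

{"op": "servo_tool", "data": {
  "targets": [
    [6,-5.5,0,2],
    [12,-11,0,4],
    [18,-17,0,7],
    [24,-23,1,10],
    [30,-28,2,13],
    [36,-34,3,16],
    [41,-39,4,19.2],
    [41.7,-39.8,5,19.2]
  ],
  "claw": 65
}}

```text
time: 1.1
tool_pos: [0.4094, -0.0748, 0.1836]
ee_rot: [3.141, -0.001, 0.0]
wrist_force: [-0.5, -0.3, 0.1]
width: 0.0698
finger_force: 0.0
```

{"op": "servo_tool", "data": {
  "targets": [
    [0,0,0,0],
    [0,0,0,0],
    [0,0,0,0]
  ]
}}

```text
time: 1.48
tool_pos: [0.4086, -0.0781, 0.184]
ee_rot: [3.141, -0.0, -0.002]
wrist_force: [1.1, 0.8, -0.1]
width: 0.07
finger_force: 0.0
```

```bash
python3 - <<'E'
from h import *
import pickle
o=get_obs();m=camera_model("wrist");im=snapshot("wrist");cv2.imwrite("pics/w1.png",im);pickle.dump(m,open("w1.pkl","wb"))
print(o["time"],o["tool_pos"],o["ee_rot"],o["width"],o["wrist_force"])
for p in([.485,.003,.012],[.4725,-.0785,.005],[.471,-.178,.035],[.444,.159,.105]):print(proj("wrist",np.array(p),m))
E
```

```text
1.475 [ 0.40858412 -0.0781227   0.18398478] [ 3.14099999e+00 -1.70632134e-04 -1.96229048e-03] 0.06998586471854415 [ 1.14174008  0.82420634 -0.07779752]
[200.84749807 126.70852934]
[280.30605805 139.15478383]
[383.40161967 140.82235204]
[-27.76951114 177.7288782 ]
```

View pics/w1.png

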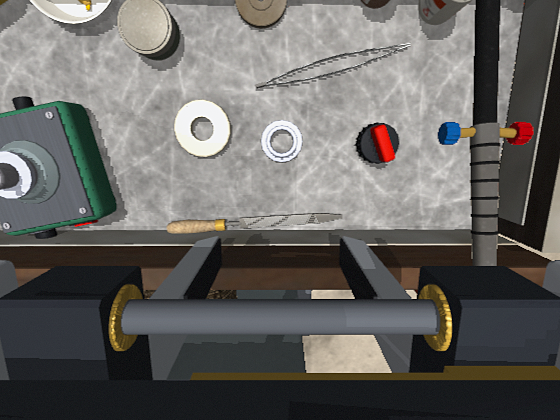

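The wrist view shows the wheel at (202,128), flange (282,141) and cap wing (383,143), close to the predictions.

```bash
python3 - <<'E'
from h import *
import pickle
m=pickle.load(open("w1.pkl","rb"));im=cv2.imread("pics/w1.png");hsv=cv2.cvtColor(im,cv2.COLOR_BGR2HSV)
wh=cv2.inRange(hsv,(0,0,185),(180,60,255))
for n,x0,x1,z in(("wheel",165,240,.012),("flange",250,315,.005)):
    c,st,p=blob(wh,x0,x1,90,175);e=cv2.fitEllipse(cv2.convexHull(p));print(n,e,ray("wrist",*e[0],z,m))
red=cv2.inRange(hsv,(0,120,60),(12,255,255))|cv2.inRange(hsv,(170,120,60),(180,255,255))
c,st,p=blob(red,350,410,110,175);print("wing",st,c,axis("wrist",p,.038,m))
bl=cv2.inRange(hsv,(0,0,0),(180,255,60));c,st,p=blob(bl|red,350,410,110,175);e=cv2.fitEllipse(cv2.convexHull(p));print(e,ray("wrist",*e[0],.012,m))
print(togo([.4855,.002,.06],0))
E
```

```text
wheel ((201.53799438476562, 127.61585235595703), (54.13138961791992, 57.75856399536133), 144.64923095703125) [0.48410005 0.0023427  0.012     ]
flange ((285.3399658203125, 142.62107849121094), (47.17792892456055, 72.46202087402344), 179.90652465820312) [ 0.46892163 -0.08382808  0.005     ]
wing [370 124  25  38 599] [382.50584307 142.66777963] (array([ 0.46923583, -0.17634034]), np.float64(0.4125938028352434), 599)
((377.0572509765625, 143.17054748535156), (41.04531478881836, 43.75857925415039), 86.5578842163086) [ 0.46842322 -0.17888435  0.012     ]
[ 7.67 -8.04 12.41 -0.14]
```

{"op": "servo_tool", "data": {
  "targets": [
    [4,-4,5,0],
    [7.6,-8.1,9,0],
    [7.6,-8.1,11,0],
    [7.6,-8.1,13,0],
    [7.6,-8.1,15,0],
    [7.6,-8.1,16.2,0],
    [7.6,-8.1,16.6,0],
    [7.6,-8.1,16.7,0]
  ]
}}

```text
time: 2.52
tool_pos: [0.4852, 0.0038, 0.0172]
ee_rot: [3.141, -0.001, -0.0]
wrist_force: [-0.0, 0.8, -0.1]
width: 0.0703
finger_force: 0.0
```

{"op": "servo_tool", "data": {
  "targets": [
    [0,0,0,0],
    [0,0,0,0],
    [0,0,0,0],
    [0,0,0,0]
  ],
  "claw": 255
}}

```text
time: 3.02
tool_pos: [0.4855, 0.0041, 0.0176]
ee_rot: [3.141, -0.002, 0.001]
wrist_force: [0.7, -1.0, 3.1]
width: 0.06
finger_force: 30.0
```

```bash
python3 - <<'E'
from h import *
o=get_obs();m=camera_model("wrist");im=snapshot("wrist")
print(o["tool_pos"],o["ee_rot"],o["width"],o["finger_force"],o["wrist_force"])
u,v=proj("wrist",np.array([.4845,.0027,.012]),m).astype(int);print(u,v)
im=im[max(0,v-100):v+100,max(0,u-130):u+130];cv2.imwrite("pics/w2.png",cv2.resize(im,None,fx=3,fy=3))
print(o["time"])
E
```

```text
[0.48545102 0.00412167 0.01756581] [ 3.14093823e+00 -1.56644965e-03  8.77841033e-04] 0.06003076410917734 30.000675301998854 [ 0.73653524 -0.95703089  3.12276066]
282 256
3.025
```

View pics/w2.png

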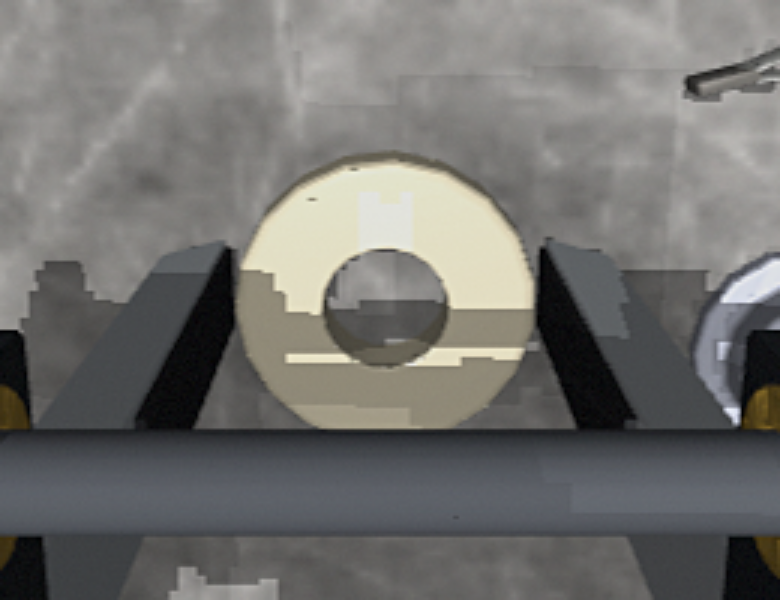

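The wheel is gripped; bore centre is at (281,259) in full-image pixels. Lift and hover over the spindle to compare bore and head in the same camera.

{"op": "servo_tool", "data": {
  "targets": [
    [0,0,-3,0],
    [0,0,-7,0],
    [0,-1,-11,0],
    [-1,-5,-13.2,0],
    [-2.5,-9,-13.2,0],
    [-3.6,-13,-13.2,0],
    [-4,-15.4,-13.2,0],
    [-4,-15.6,-13.2,0]
  ]
}}

```text
time: 4.08
tool_pos: [0.4438, 0.1616, 0.1481]
ee_rot: [3.142, 0.001, 0.004]
wrist_force: [0.5, -0.6, -0.7]
width: 0.0601
finger_force: 30.0
```

{"op": "servo_tool", "data": {
  "targets": [
    [0,0,0,0],
    [0,0,0,0],
    [0,0,0,0]
  ]
}}

```text
time: 4.45
tool_pos: [0.4449, 0.1595, 0.1487]
ee_rot: [3.141, 0.0, -0.001]
wrist_force: [0.7, 0.2, 0.1]
width: 0.0599
finger_force: 30.0
```

```bash
python3 - <<'E'
from h import *
import pickle
o=get_obs();m=camera_model("wrist");im=snapshot("wrist");cv2.imwrite("pics/w3f.png",im);pickle.dump(m,open("w3.pkl","wb"))
print(o["time"],o["tool_pos"],o["ee_rot"],o["width"],o["finger_force"],o["wrist_force"])
T=np.array(m["camera_from_world"]);c=-T[:3,:3].T@T[:3,3];print("cam rel tcp",c-o["tool_pos"])
z=o["tool_pos"][2]-.0055
print("bore",ray("wrist",280.7,258.7,z,m),"head proj",proj("wrist",np.array([.444,.159,.105]),m))
cv2.imwrite("pics/w3.png",cv2.resize(im[170:330,180:380],None,fx=3.5,fy=3.5))
E
```

```text
4.45 [0.44492181 0.15951893 0.14869606] [ 3.14136056e+00  1.34484179e-04 -7.53023850e-04] 0.05988648669725462 29.999703615903854 [0.70765363 0.19508052 0.12401022]
cam rel tcp [6.52406258e-02 8.45638553e-05 1.66220186e-01]
bore [0.44271719 0.1591381  0.14319606] head proj [280.78045527 236.4649722 ]
```

View pics/w3.png

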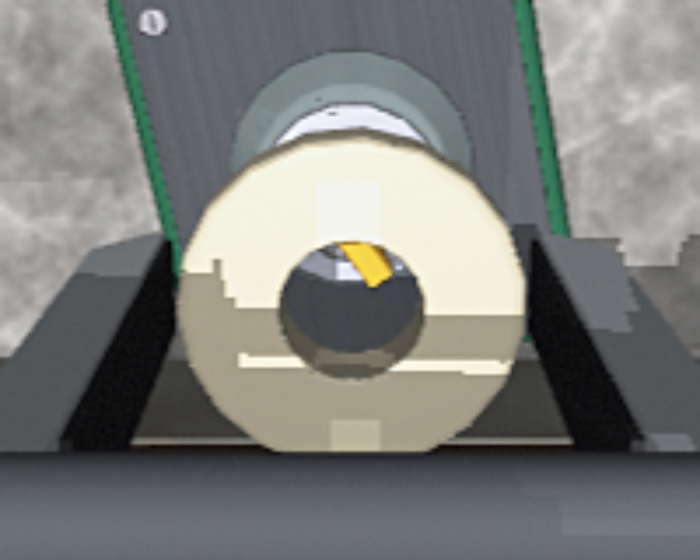

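The crop shows the bore centred at (352,310) and the bar's near end at about (382,281), i.e. full (289.1,250.3).

```bash
python3 - <<'E'
from h import *
import pickle
m=pickle.load(open("w3.pkl","rb"))
e=ray("wrist",180+382/3.5,170+281/3.5,.105,m);print("end",e)
for a in(.6,.65,.7):print(a,e[:2]+.011*np.array([np.cos(a),np.sin(a)]))
# bar side edges in picture
im=cv2.imread("pics/w3f.png");hsv=cv2.cvtColor(im,cv2.COLOR_BGR2HSV);ye=cv2.inRange(hsv,(15,120,100),(35,255,255))
c,st,p=blob(ye,260,310,230,265);print(st,axis("wrist",p,.105,m))
W=np.array([ray("wrist",*q,.105,m)[:2] for q in p]);print(W.min(0),W.max(0))
# plate ring (z=.072) white, far edge
for u,v in((355,104),(277,140),(427,140)):print(ray("wrist",180+u/3.5,170+v/3.5,.072,m))
E
```

```text
end [0.43394648 0.15316581 0.105     ]
0.6 [0.44302518 0.15937687]
0.65 [0.44270341 0.15982286]
0.7 [0.44235975 0.1602522 ]
[276 239  16  13 118] (array([0.43843949, 0.15625957]), np.float64(0.7927458067776425), 118)
[0.43341881 0.15188762] [0.44217243 0.1622969 ]
[0.46340961 0.15844215 0.072     ]
[0.45521493 0.17584784 0.072     ]
[0.45524052 0.14234673 0.072     ]
```

{"op": "servo_tool", "data": {
  "targets": [
    [0,0,1.2,0],
    [0,0,2.0,0],
    [0,0,2.5,0],
    [0,0,2.9,0],
    [0,0,3.2,0],
    [0,0,3.5,0],
    [0,0,3.8,0],
    [0,0,3.8,0]
  ]
}}

```text
time: 5.5
tool_pos: [0.4446, 0.1602, 0.1105]
ee_rot: [3.141, 0.0, 0.001]
wrist_force: [0.4, 0.9, -0.6]
width: 0.0602
finger_force: 30.0
```

{"op": "servo_tool", "data": {
  "targets": [
    [0,0,0.2,0],
    [0,0,0.4,0],
    [0,0,0.5,0],
    [0,0,0.6,0],
    [0,0,0.6,0]
  ]
}}

```text
time: 6.12
tool_pos: [0.4447, 0.1603, 0.1047]
ee_rot: [3.141, 0.0, 0.001]
wrist_force: [-0.0, -0.6, -1.4]
width: 0.0602
finger_force: 30.0
```

{"op": "servo_tool", "data": {
  "targets": [
    [0,0,0.3,0],
    [0,0,0.6,0],
    [0,0,0.9,0],
    [0,0,1.1,0],
    [0,0,1.3,0],
    [0,0,1.4,0],
    [0,0,1.45,0],
    [0,0,1.45,0]
  ]
}}

```text
time: 7.12
tool_pos: [0.4447, 0.1603, 0.0903]
ee_rot: [3.142, -0.0, 0.001]
wrist_force: [-0.4, 0.3, -0.5]
width: 0.0599
finger_force: 30.0
```

{"op": "servo_tool", "data": {
  "targets": [
    [0,0,0.05,0],
    [0,0,0.05,0],
    [0,0,0.05,0]
  ],
  "claw": 65
}}

```text
time: 7.5
tool_pos: [0.4448, 0.1603, 0.0899]
ee_rot: [3.142, -0.0, 0.001]
wrist_force: [-0.2, -0.1, -0.1]
width: 0.0699
finger_force: 0.0
```

{"op": "servo_tool", "data": {
  "targets": [
    [0,0,-1.5,0],
    [0,0,-4,0],
    [0,0,-7,0],
    [1,5,-7.5,0],
    [2,11,-7,0],
    [2.5,17,-6,0],
    [2.6,23,-3,0],
    [2.6,23.8,-1,0]
  ],
  "claw": 115
}}

```text
time: 8.5
tool_pos: [0.4712, -0.081, 0.1003]
ee_rot: [3.14, -0.002, -0.004]
wrist_force: [-0.2, 0.8, -0.6]
width: 0.0515
finger_force: 0.0
```

{"op": "servo_tool", "data": {
  "targets": [
    [0,0,0,0],
    [0,0,0,0],
    [0,0,0,0]
  ]
}}

```text
time: 8.88
tool_pos: [0.4719, -0.077, 0.1015]
ee_rot: [3.141, -0.003, 0.002]
wrist_force: [-0.1, 0.4, -0.2]
width: 0.0521
finger_force: 0.0
```

```bash
python3 - <<'E'
from h import *
import pickle
o=get_obs();m=camera_model("wrist");im=snapshot("wrist");t=snapshot("top");cv2.imwrite("pics/w4f.png",im);pickle.dump(m,open("w4.pkl","wb"))
print(o["time"],o["tool_pos"],o["ee_rot"],o["width"],o["wrist_force"])
u,v=proj("wrist",np.array([.4725,-.0785,.005]),m).astype(int);print(u,v)
a=cv2.resize(im[v-50:v+50,u-65:u+65],(520,400));b=cv2.resize(t[245:315,145:215],(280,280));print(a.shape)
o=np.zeros((400,800,3),np.uint8);o[:,:520]=a;o[:280,520:]=b;cv2.imwrite("pics/w4.png",o)
E
```

```text
8.875 [ 0.47193292 -0.07696991  0.10151643] [ 3.14086240e+00 -2.89778026e-03  2.36618495e-03] 0.05208828992683598 [-0.07969007  0.35397883 -0.18197577]
281 216
(400, 520, 3)
```

View pics/w4.png

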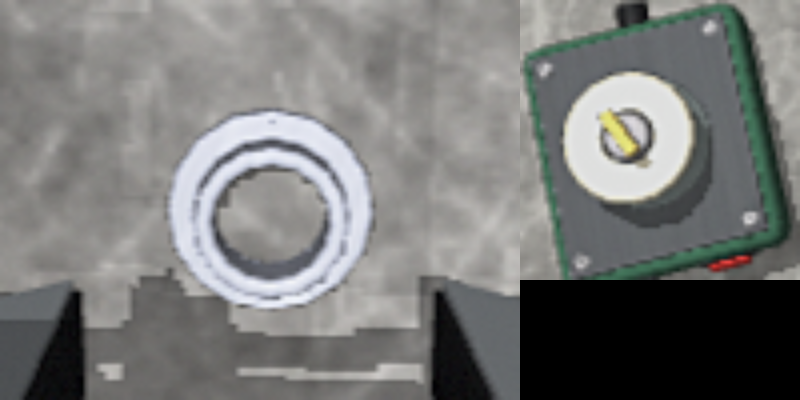

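Wheel sits on the spindle (right inset). The flange disc is at crop (270,209) → full (283.5,218.3), its bore top at (283.8,221.5).

```bash
python3 - <<'E'
from h import *
import pickle
m=pickle.load(open("w4.pkl","rb"))
a=ray("wrist",283.5,218.25,.005,m);b=ray("wrist",283.75,221.5,.015,m);print(a,b)
c=(a+b)/2;print(togo([c[0]+.0015,c[1],.0215],0))
E
```

```text
[ 0.47084748 -0.07997637  0.005     ] [ 0.47060406 -0.08007044  0.015     ]
[0.06 0.3  7.95 0.13]
```

{"op": "servo_tool", "data": {
  "targets": [
    [0,0.3,2,0],
    [0,0.3,4,0],
    [0,0.3,6,0],
    [0,0.3,7.2,0],
    [0,0.3,7.7,0],
    [0,0.3,7.95,0],
    [0,0.3,7.95,0]
  ]
}}

```text
time: 9.85
tool_pos: [0.4713, -0.0808, 0.0208]
ee_rot: [3.141, -0.001, 0.001]
wrist_force: [-0.8, -0.2, 0.5]
width: 0.0515
finger_force: 0.0
```

{"op": "servo_tool", "data": {
  "targets": [
    [0,0,0,0],
    [0,0,0,0],
    [0,0,0,0],
    [0,0,0,0],
    [0,0,0,0]
  ],
  "claw": 255
}}

```text
time: 10.48
tool_pos: [0.4712, -0.0807, 0.0207]
ee_rot: [3.141, -0.001, 0.001]
wrist_force: [-0.1, 0.3, 3.1]
width: 0.0322
finger_force: 30.0
```

```bash
python3 - <<'E'
from h import *
o=get_obs();print(o["tool_pos"],o["width"],o["finger_force"],togo([.4440,.1603,.150],0))
E
```

```text
[ 0.47115253 -0.08072183  0.02068669] 0.03217969476395378 30.000720731914043 [ -2.7  -24.1  -12.93   0.04]
```

{"op": "servo_tool", "data": {
  "targets": [
    [0,0,-3,0],
    [0,0,-8,0],
    [0,-4,-12.9,0],
    [-1,-9.5,-12.9,0],
    [-2,-15,-12.9,0],
    [-2.5,-20,-12.9,0],
    [-2.7,-23.4,-12.9,0],
    [-2.7,-24.1,-12.9,0]
  ]
}}

```text
time: 11.48
tool_pos: [0.443, 0.1617, 0.1487]
ee_rot: [3.141, 0.001, 0.004]
wrist_force: [-0.0, 0.4, -0.3]
width: 0.0325
finger_force: 30.0
```

{"op": "servo_tool", "data": {
  "targets": [
    [0,0,0,0],
    [0,0,0,0],
    [0,0,0,0]
  ]
}}

```text
time: 11.85
tool_pos: [0.4439, 0.1592, 0.1492]
ee_rot: [3.141, 0.0, -0.001]
wrist_force: [-0.6, -0.4, -0.8]
width: 0.032
finger_force: 30.0
```

```bash
python3 - <<'E'
from h import *
import pickle
o=get_obs();m=camera_model("wrist");im=snapshot("wrist");cv2.imwrite("pics/w5f.png",im);pickle.dump(m,open("w5.pkl","wb"))
print(o["time"],o["tool_pos"],o["ee_rot"],o["width"],o["finger_force"],o["wrist_force"])
cv2.imwrite("pics/w5.png",cv2.resize(im[180:300,200:360],None,fx=4,fy=4))
E
```

```text
11.85 [0.44393582 0.1592084  0.14921851] [ 3.14119693e+00  7.96013794e-05 -1.23464906e-03] 0.03202905421643831 29.999623708426952 [-0.59720982 -0.40291534 -0.80881621]
```

View pics/w5.png

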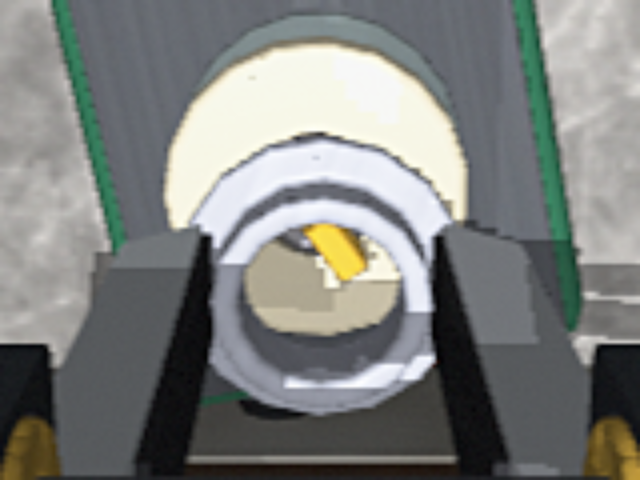

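The bore top is centred at crop (323,302) → (280.8,255.5), and the bar end at (356,277) → (289,249.3).

```bash
python3 - <<'E'
from h import *
import pickle
m=pickle.load(open("w5.pkl","rb"))
print("bore",ray("wrist",280.75,255.5,.1435,m))
e=ray("wrist",289,249.3,.105,m);print("end",e,e[:2]+.011*np.array([np.cos(.65),np.sin(.65)]))
print("wheel edges",[ray("wrist",200+u/4,180+v/4,.084,m) for u,v in((318,42),(165,190),(468,190))])
p=np.array([[308,232],[345,285]])/4+[200,180];a=[ray("wrist",*q,.105,m) for q in p];d=a[0]-a[1];print("bar yaw",np.arctan2(d[1],d[0]))
p=np.array([[332,225],[367,270]])/4+[200,180];a=[ray("wrist",*q,.105,m) for q in p];d=a[0]-a[1];print("bar yaw",np.arctan2(d[1],d[0]))
E
```

```text
bore [0.44358787 0.15881913 0.1435    ]
end [0.43349334 0.15296078 0.105     ] [0.44225026 0.15961783]
wheel edges [array([0.47151758, 0.15961213, 0.084     ]), array([0.44329456, 0.18846888, 0.084     ]), array([0.44331076, 0.13131958, 0.084     ])]
bar yaw 0.5870588895783235
bar yaw 0.6413950080041684
```

{"op": "servo_tool", "data": {
  "targets": [
    [-0.1,0,0.5,0],
    [-0.1,0,1.2,0],
    [-0.1,0,1.7,0],
    [-0.1,0,2.1,0],
    [-0.1,0,2.4,0],
    [-0.1,0,2.7,0],
    [-0.1,0,3.0,0],
    [-0.1,0,3.0,0]
  ]
}}

```text
time: 12.9
tool_pos: [0.4426, 0.1603, 0.119]
ee_rot: [3.141, 0.0, 0.001]
wrist_force: [0.9, 0.1, -0.5]
width: 0.0322
finger_force: 30.0
```

{"op": "servo_tool", "data": {
  "targets": [
    [0,0,0.3,0],
    [0,0,0.5,0],
    [0,0,0.7,0],
    [0,0,0.9,0],
    [0,0,1.0,0],
    [0,0,1.0,0]
  ]
}}

```text
time: 13.65
tool_pos: [0.4426, 0.1603, 0.1092]
ee_rot: [3.141, 0.0, 0.001]
wrist_force: [-0.1, 0.4, -1.1]
width: 0.0321
finger_force: 30.0
```

{"op": "servo_tool", "data": {
  "targets": [
    [0,0,0.1,0],
    [0,0,0.2,0],
    [0,0,0.3,0],
    [0,0,0.4,0],
    [0,0,0.43,0],
    [0,0,0.43,0]
  ]
}}

```text
time: 14.4
tool_pos: [0.4427, 0.1603, 0.105]
ee_rot: [3.142, 0.0, 0.001]
wrist_force: [0.0, 0.6, -0.0]
width: 0.0322
finger_force: 30.0
```

{"op": "servo_tool", "data": {
  "targets": [
    [0,0,0.03,0],
    [0,0,0.03,0],
    [0,0,0.03,0]
  ],
  "claw": 115
}}

```text
time: 14.78
tool_pos: [0.4428, 0.1603, 0.1048]
ee_rot: [3.142, -0.0, 0.001]
wrist_force: [-0.3, -0.6, 0.0]
width: 0.0516
finger_force: 0.0
```

{"op": "servo_tool", "data": {
  "targets": [
    [0,0,-1.5,0],
    [0,0,-4,0],
    [0,2,-5,0],
    [0.5,8,-5,-6],
    [1,14,-5,-12],
    [1.5,20,-4,-18],
    [2,26,-3,-23],
    [2.6,31,-2,-23]
  ]
}}

```text
time: 15.78
tool_pos: [0.4694, -0.1522, 0.126]
ee_rot: [3.14, -0.002, 0.401]
wrist_force: [1.4, -0.4, -0.9]
width: 0.0514
finger_force: 0.0
```

{"op": "servo_tool", "data": {
  "targets": [
    [-1.1,2.6,1,0],
    [-1.1,2.6,2,0],
    [-1.1,2.6,2,0],
    [-1.1,2.6,2,0],
    [-1.1,2.6,2,0]
  ]
}}

```text
time: 16.4
tool_pos: [0.4695, -0.1771, 0.1055]
ee_rot: [3.141, -0.001, 0.404]
wrist_force: [0.2, 0.2, 0.0]
width: 0.0516
finger_force: 0.0
```

```bash
python3 - <<'E'
from h import *
import pickle
o=get_obs();m=camera_model("wrist");im=snapshot("wrist");t=snapshot("top");cv2.imwrite("pics/w6f.png",im);pickle.dump(m,open("w6.pkl","wb"))
print(o["time"],o["tool_pos"],o["ee_rot"],o["width"],o["wrist_force"])
hsv=cv2.cvtColor(im,cv2.COLOR_BGR2HSV);red=cv2.inRange(hsv,(0,120,60),(12,255,255))|cv2.inRange(hsv,(170,120,60),(180,255,255))
u,v=proj("wrist",np.array([.469,-.1775,.02]),m).astype(int);print(u,v)
c,st,p=blob(red,u-60,u+60,v-60,v+60);print("wing",st,axis("wrist",p,.037,m))
a=cv2.resize(im[v-50:v+50,u-65:u+65],(520,400));b=cv2.resize(t[245:315,145:215],(280,280))
q=np.zeros((400,800,3),np.uint8);q[:,:520]=a;q[:280,520:]=b;cv2.imwrite("pics/w6.png",q)
E
```

```text
16.4 [ 0.46947291 -0.17710788  0.10549162] [ 3.14056240e+00 -9.36703318e-04  4.03833531e-01] 0.0516107032964344 [0.24186513 0.15446965 0.01007138]
280 220
wing [274 201  16  49 751] (array([ 0.47032755, -0.17791024]), np.float64(0.3987693356802855), 751)
```

View pics/w6.png

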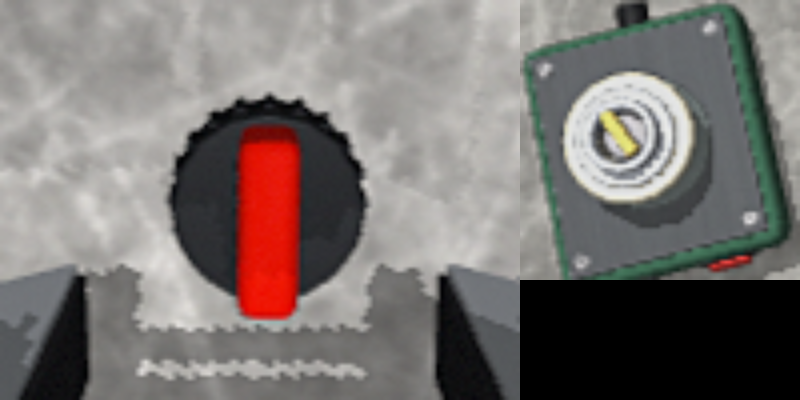

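Flange is seated around the shaft. The cap's wing is aligned with the tool, between the fingers at crop (268,229). Descend and grip.

{"op": "servo_tool", "data": {
  "targets": [
    [0,0.1,2,0],
    [0,0.1,4,0],
    [0,0.1,5.5,0],
    [0,0.1,6.3,0],
    [0,0.1,6.7,0],
    [0,0.1,6.75,0],
    [0,0.1,6.75,0]
  ]
}}

```text
time: 17.38
tool_pos: [0.4698, -0.179, 0.0378]
ee_rot: [3.141, -0.001, 0.402]
wrist_force: [-0.0, 0.6, 0.1]
width: 0.0514
finger_force: 0.0
```

{"op": "servo_tool", "data": {
  "targets": [
    [0,0,0,0],
    [0,0,0,0],
    [0,0,0,0],
    [0,0,0,0],
    [0,0,0,0],
    [0,0,0,0]
  ],
  "claw": 255
}}

```text
time: 18.12
tool_pos: [0.4693, -0.1788, 0.0372]
ee_rot: [3.142, 0.0, 0.402]
wrist_force: [0.6, -0.2, 0.6]
width: 0.0117
finger_force: 30.0
```

```bash
python3 - <<'E'
from h import *
import pickle
o=get_obs();m=camera_model("wrist");im=snapshot("wrist");cv2.imwrite("pics/w7f.png",im);pickle.dump(m,open("w7.pkl","wb"))
print(o["tool_pos"],o["ee_rot"],o["width"],o["finger_force"],o["wrist_force"])
hsv=cv2.cvtColor(im,cv2.COLOR_BGR2HSV);red=cv2.inRange(hsv,(0,120,60),(12,255,255))|cv2.inRange(hsv,(170,120,60),(180,255,255))
c,st,p=blob(red,220,340,200,340);print("wing",st,axis("wrist",p,.038,m))
col=hsv[st[1]-3:st[1]+st[3]+3,int(c[0]),2];print(st[1]-3,col)
print(togo([.4425,.1603,.165],.63))
E
```

```text
[ 0.46934755 -0.17883377  0.03722246] [3.14157014e+00 3.49548447e-05 4.02104310e-01] 0.011707850991032751 29.983626902103424 [ 0.64280655 -0.24952873  0.60502207]
wing [ 269  222   23   67 1389] (array([ 0.47151116, -0.17779084]), np.float64(0.4003500272609499), 1389)
219 [ 68  52  46  74 104 104 106 108 107 111 149 184 210 210 216 219 222 221
 222 221 221 222 221 220 222 221 221 221 221 221 221 221 221 222 222 221
 221 222 220 221 221 222 226 230 127 136 140 139 138 141 139 138 139 136
 138 139 136 131 139 230 225 223 179 129 134 137 136 138 129 118 113 123
 119]
[ 10.8  -32.26 -12.78 -13.05]
```

```bash
python3 - <<'E'
from h import *
import pickle
m=pickle.load(open("w7.pkl","rb"));o=get_obs()
a=ray("wrist",280,229.5,.038,m);b=ray("wrist",280,288.5,.038,m);print("ends",a,b,np.hypot(*(a-b)[:2]),"mid",(a+b)/2)
m6=pickle.load(open("w6.pkl","rb"));print("pre",ray("wrist",282,227.25,.038,m6))
t=snapshot("top");hsv=cv2.cvtColor(t,cv2.COLOR_BGR2HSV)
ye=cv2.inRange(hsv,(18,70,90),(38,255,255));c,st,p=blob(ye,155,190,262,295);print("head",c,st,axis("top",p,.105))
E
```

```text
ends [ 0.48503728 -0.17199495  0.038     ] [ 0.45316655 -0.18560699  0.038     ] 0.03465589527777384 mid [ 0.46910191 -0.17880097  0.038     ]
pre [ 0.46916223 -0.17878658  0.038     ]
head [169.16326531 277.6122449 ] [165 273  10  11  49] (array([0.44444557, 0.15991332]), np.float64(0.6438856606785901), 49)
```

{"op": "servo_tool", "data": {
  "targets": [
    [0,0,-4,0],
    [0,0,-9,0],
    [1.5,-5,-12.8,-2],
    [3.5,-11,-12.8,-5],
    [5.5,-17,-12.8,-8],
    [7.5,-23,-12.8,-11],
    [9.6,-29,-12.8,-13.3],
    [10.8,-32.2,-12.8,-13.3]
  ]
}}

```text
time: 19.23
tool_pos: [0.4418, 0.1623, 0.165]
ee_rot: [-3.141, -0.0, 0.637]
wrist_force: [0.9, 0.2, -0.6]
width: 0.0119
finger_force: 30.0
```

{"op": "servo_tool", "data": {
  "targets": [
    [0,0,0,0],
    [0,0,0.5,0],
    [0,0,1,0],
    [0,0,1.2,0],
    [0,0,1.2,0]
  ]
}}

```text
time: 19.85
tool_pos: [0.4427, 0.159, 0.1528]
ee_rot: [-3.141, 0.001, 0.633]
wrist_force: [-0.1, -0.2, -1.5]
width: 0.0118
finger_force: 30.0
```

```bash
python3 - <<'E'
from h import *
o=get_obs();print(o["time"],o["tool_pos"],o["ee_rot"],o["width"],o["finger_force"],o["wrist_force"],togo([.4424,.1599,.1422],.635))
E
```

```text
19.85 [0.44270128 0.15900011 0.15284189] [-3.14147895e+00  6.95048763e-04  6.32872026e-01] 0.0118440037747931 29.982384145259857 [-0.05400287 -0.15211648 -1.54364337] [ 0.03 -0.09  1.06 -0.12]
```

{"op": "servo_tool", "data": {
  "targets": [
    [0,-0.05,0.4,0],
    [0,-0.05,0.8,0],
    [0,-0.05,1.0,0],
    [0,-0.05,1.1,0],
    [0,-0.05,1.2,0],
    [0,-0.05,1.2,0]
  ]
}}

```text
time: 20.6
tool_pos: [0.4424, 0.1602, 0.1412]
ee_rot: [3.142, 0.0, 0.634]
wrist_force: [-0.6, 0.1, -1.9]
width: 0.0117
finger_force: 30.0
```

{"op": "servo_tool", "data": {
  "targets": [
    [0,0,0.1,0],
    [0,0,0.2,0],
    [0,0,0.3,0],
    [0,0,0.3,0]
  ]
}}

```text
time: 21.1
tool_pos: [0.4425, 0.16, 0.1381]
ee_rot: [3.141, 0.0, 0.634]
wrist_force: [0.2, -0.1, -1.3]
width: 0.0118
finger_force: 30.0
```

{"op": "servo_tool", "data": {
  "targets": [
    [0,0,0.1,0],
    [0,0,0.2,0],
    [0,0,0.3,0],
    [0,0,0.4,0],
    [0,0,0.5,0],
    [0,0,0.5,0]
  ]
}}

```text
time: 21.85
tool_pos: [0.4427, 0.1601, 0.1342]
ee_rot: [3.141, -0.001, 0.634]
wrist_force: [-1.0, -0.8, 4.8]
width: 0.0122
finger_force: 30.0
```

{"op": "servo_tool", "data": {
  "targets": [
    [0,0,0.1,0],
    [0,0,0.2,0],
    [0,0,0.3,0],
    [0,0,0.4,0],
    [0,0,0.4,0]
  ]
}}

```text
time: 22.48
tool_pos: [0.4428, 0.1602, 0.1313]
ee_rot: [3.141, -0.001, 0.634]
wrist_force: [-3.7, -1.8, 10.5]
width: 0.0115
finger_force: 30.0
```

{"op": "servo_tool", "data": {
  "targets": [
    [-0.05,0,0.1,0],
    [-0.05,0,0.2,0],
    [-0.05,0,0.25,0],
    [-0.05,0,0.25,0]
  ]
}}

```text
time: 22.98
tool_pos: [0.4428, 0.1601, 0.1296]
ee_rot: [3.14, -0.003, 0.634]
wrist_force: [-3.0, -1.0, 12.8]
width: 0.0114
finger_force: 30.0
```

{"op": "servo_tool", "data": {
  "targets": [
    [0,0,0.08,0],
    [0,0,0.13,0],
    [0,0,0.13,0]
  ]
}}

```text
time: 23.35
tool_pos: [0.4428, 0.1602, 0.1287]
ee_rot: [3.14, -0.003, 0.634]
wrist_force: [-4.3, -1.9, 13.8]
width: 0.0117
finger_force: 30.0
```

{"op": "servo_tool", "data": {
  "targets": [
    [0,0,0,-4],
    [0,0,0,-8],
    [0,0,0,-12],
    [0,0,0,-12]
  ]
}}

```text
time: 23.85
tool_pos: [0.444, 0.1605, 0.1291]
ee_rot: [3.138, -0.006, 0.844]
wrist_force: [-2.2, -0.3, 13.4]
width: 0.0117
finger_force: 30.0
```

```bash
python3 - <<'E'
from h import *
o=get_obs();print(o["wrist_force"],o["wrist_torque"],o["tool_pos"])
E
```

```text
[-2.15070919 -0.26488828 13.44371897] [-0.13831362  0.36960061 -0.08090097] [0.44395167 0.16054981 0.12911857]
```

{"op": "servo_tool", "data": {
  "targets": [
    [0,0,0.02,-5],
    [0,0,0.04,-10],
    [0,0,0.04,-15],
    [0,0,0.04,-20],
    [0,0,0.04,-20]
  ]
}}

```text
time: 24.48
tool_pos: [0.4448, 0.1613, 0.1291]
ee_rot: [3.135, -0.007, 1.193]
wrist_force: [-1.0, 1.3, 12.9]
width: 0.0118
finger_force: 30.0
```

```bash
python3 - <<'E'
from h import *
o=get_obs();print(o["wrist_force"],o["wrist_torque"],o["tool_pos"],o["joint_positions"][5])
m=camera_model("wrist");im=snapshot("wrist");hsv=cv2.cvtColor(im,cv2.COLOR_BGR2HSV);red=cv2.inRange(hsv,(0,120,60),(12,255,255))|cv2.inRange(hsv,(170,120,60),(180,255,255))
c,st,p=blob(red,220,340,200,340);print("wing",st,axis("wrist",p,.13,m))
E
```

```text
[-0.98684301  1.30171104 12.85734831] [ 0.20302358 -0.0473495  -0.01633284] [0.44477268 0.16125918 0.12907387] 0.6039639920129641
wing [ 269  222   23   68 1392] (array([0.44556616, 0.16380192]), np.float64(1.1885976149230193), 1392)
```

{"op": "servo_tool", "data": {
  "targets": [
    [0,0,0.02,-8],
    [0,0,0.03,-16],
    [0,0,0.04,-24],
    [0,0,0.05,-32],
    [0,0,0.05,-40],
    [0,0,0.05,-48],
    [0,0,0.05,-55],
    [0,0,0.05,-58]
  ]
}}

```text
time: 25.52
tool_pos: [0.4444, 0.161, 0.1287]
ee_rot: [3.134, 0.002, 2.207]
wrist_force: [-0.9, 0.3, 14.5]
width: 0.0117
finger_force: 30.0
```

{"op": "servo_tool", "data": {
  "targets": [
    [0,0,0,0],
    [0,0,0,0]
  ]
}}

```text
time: 25.78
tool_pos: [0.4444, 0.161, 0.1287]
ee_rot: [3.134, 0.002, 2.205]
wrist_force: [-2.6, 0.6, 15.0]
width: 0.0116
finger_force: 30.0
```

```bash
python3 - <<'E'
from h import *
o=get_obs();print(o["wrist_force"],o["wrist_torque"],o["tool_pos"],o["ee_rot"],o["joint_positions"][5])
E
```

```text
[-2.55553399  0.57339656 15.04126281] [ 0.04593579  0.19071718 -0.11816585] [0.44438861 0.16102923 0.12868887] [3.13366242e+00 1.95181825e-03 2.20497845e+00] -0.40765035320845394
```

{"op": "servo_tool", "data": {
  "targets": [
    [0,0,-0.1,0],
    [0,0,-0.2,0],
    [0,0,-0.3,0],
    [0,0,-0.4,0],
    [0,0,-0.4,0]
  ]
}}

```text
time: 26.4
tool_pos: [0.4443, 0.161, 0.1316]
ee_rot: [3.134, 0.002, 2.205]
wrist_force: [0.4, 0.1, 9.4]
width: 0.0115
finger_force: 30.0
```

{"op": "servo_tool", "data": {
  "targets": [
    [0,0,-0.1,0],
    [0,0,-0.2,0],
    [0,0,-0.2,0]
  ]
}}

```text
time: 26.78
tool_pos: [0.4442, 0.161, 0.133]
ee_rot: [3.135, 0.002, 2.205]
wrist_force: [0.8, 1.8, 8.4]
width: 0.0117
finger_force: 30.0
```

{"op": "servo_tool", "data": {
  "targets": [
    [0,0,-0.1,0],
    [0,0,-0.2,0],
    [0,0,-0.2,0]
  ]
}}

```text
time: 27.15
tool_pos: [0.4441, 0.1609, 0.1333]
ee_rot: [3.136, 0.001, 2.205]
wrist_force: [4.9, 3.1, 2.0]
width: 0.0115
finger_force: 30.0
```

z is held at 0.1333 while the force falls off, so the cap is latched. Release and look.

{"op": "servo_tool", "data": {
  "targets": [
    [0,0,-0.05,0],
    [0,0,-0.05,0]
  ]
}}

```text
time: 27.4
tool_pos: [0.444, 0.1609, 0.1332]
ee_rot: [3.136, 0.001, 2.205]
wrist_force: [5.0, 3.7, 0.5]
width: 0.0115
finger_force: 30.0
```

{"op": "servo_tool", "data": {
  "targets": [
    [0,0,0,0],
    [0,0,0,0],
    [0,0,0,0]
  ],
  "claw": 140
}}

```text
time: 27.78
tool_pos: [0.4411, 0.1596, 0.1321]
ee_rot: [-3.139, -0.001, 2.205]
wrist_force: [-0.7, 0.3, 0.3]
width: 0.0385
finger_force: 0.0
```

{"op": "servo_tool", "data": {
  "targets": [
    [0,0,-1,0],
    [0,0,-3,0],
    [0,0,-5,0],
    [0,0,-7,0],
    [0,0,-8,0],
    [0,0,-8,0]
  ]
}}

```text
time: 28.52
tool_pos: [0.4424, 0.1599, 0.2139]
ee_rot: [3.14, 0.001, 2.205]
wrist_force: [0.3, 0.7, -0.4]
width: 0.0427
finger_force: 0.0
```

```bash
python3 - <<'E'
from h import *
o=get_obs();print(o["time"],o["tool_pos"],o["wrist_force"])
m=camera_model("wrist");im=snapshot("wrist");s=snapshot("side")
hsv=cv2.cvtColor(im,cv2.COLOR_BGR2HSV);red=cv2.inRange(hsv,(0,120,60),(12,255,255))|cv2.inRange(hsv,(170,120,60),(180,255,255))
u,v=proj("wrist",np.array([.4425,.16,.13]),m).astype(int);c,st,p=blob(red,u-60,u+60,v-60,v+60);print("wing",u,v,st,axis("wrist",p,.132,m))
mm=camera_model("side")
for z in(.072,.105,.134):print(z,proj("side",np.array([.4425,.16,z]),mm))
a=cv2.resize(im[max(0,v-75):v+75,u-75:u+75],(400,400));b=cv2.resize(s[220:320,240:340],(400,400),interpolation=cv2.INTER_CUBIC)
cv2.imwrite("pics/w8.png",np.hstack([a,b]))
E
```

```text
28.525 [0.44241535 0.15993335 0.21392899] [ 0.33575641  0.66942196 -0.40872519]
wing 280 221 [275 198  16  46 702] (array([0.443336  , 0.16206456]), np.float64(-0.9448770706215561), 702)
0.072 [288.58979329 269.46535513]
0.105 [289.08116002 251.78948599]
0.134 [289.52658603 235.7662361 ]
```

View pics/w8.png

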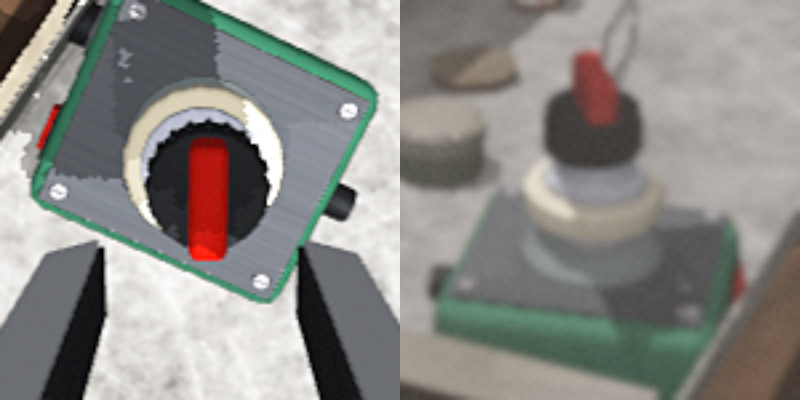

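The wing sits a quarter turn from the bar, and its top is at the locked height (side view row 235, predicted 236). The stack is in order and the gripper is clear, so I'm handing in.

```bash
python3 -c "
from bench import *
print(close_job())"
```

```text
the job is handed in; nothing more can be done
None
```

The felt wheel, clamp flange and cap are mounted in order and the job is handed in. By the last pictures the cap is locked a quarter turn past the brass head with the spring compressed; the verdict was not shown.

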